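Open the red brush box by its paddle latch

ROBOT

A 7-joint arm with a two-finger parallel gripper is mounted at the origin on the work surface. World frame = base frame: x ahead of the robot, y to its left, z up, the work surface at z = 0. Lengths are in m, angles in rad, forces in N, time in s.
With the tool pointing down it reaches from about 0.4 to 0.85 m from the base axis. Payload 10.4 kg.
Tool frame: the origin (TCP) lies midway between the tips of the shut fingers; the grasp point (between the pads) lies 19 mm behind it; z points along the fingers, y is the line along which they close (so a half turn about z gives the same grasp; the last joint's range is limited). The gripper opens to 85 mm and grips with 20 to 120 N. Pads are 22 mm wide; open, the fingers measure 114 mm over their backs; the gripper's body (76 mm by 85 mm) begins 54 mm behind the grasp point. The pads swing forward as they close: fully open they stand 13 mm farther back than shut.
Start: joints at [1.242, 0.332, -0.065, 1.46, 0.022, 1.35, -0.088], TCP at [0.188, -0.596, 0.231] pointing down, gripper open.
Joint ranges: [-2.6, 2.6], [-0.5, 2.12], [-1.47, 1.34], [0.16, 2.42], [-1.27, 4.41], [0.06, 2.06], [-2.6, 2.6]. Speed limits (rad/s): [2.22, 2.22, 2.79, 2.79, 3.14, 3.14, 3.14].

INTERFACE

Orientations are given as a unit quaternion [x, y, z, w].
In Python, from workcell import get_obs, camera, camera_params, hand_in gives the robot as it stands.
- The arm moves only by the tool carry_out, never from a script. Its argument "commands" is a list that holds one entry, the list of rows, each a list of 6 numbers: the shift along the tool's x, y, z in units of 40 mm (1.0 is 40 mm), then the turn, a rotation vector about the tool's x, y, z in units of 6 degrees (1.0 is 6 degrees). In form: [[[x, y, z, ax, ay, az], ...]]. A call has 1 to 20 rows; each row shifts and turns the commanded pose from where the row before left it, along the tool's axes as they then stand; what a row does not reach is not made up. A row lasts 1/12 s, in which the tool goes at most 41.7 mm and 7.16 degrees, less where a joint would pass 70% of its speed; a pose out of reach is approached as far as the arm can. A call is refused whole if a number of a shift passes 1 or a number of a turn 1, either way. A call with a gripper value outside its range is refused whole. "hand" is the closure, from -1 (fully open) to 1 (shut), set as the call begins (left out, the last holds). The fingers move at their own pace and stop on an object; "force" is the grip in N (left out, the last holds). Time passes only in rows, so rows that do not move let the fingers close. It gives the time, the measured TCP pose, the force, the opening and the grip force at its end, in the units of the state.
- get_obs(): the state, without advancing time (a new reading comes with each control period).
- camera(name): name is "side" or "top" or "wrist"; returns the picture (384x512x3 uint8, red, green, blue); there is no depth.
- camera_params(name): a dict with "mtx" (3x3 intrinsics, pixels), "R" (3x3) and "t" (3): a world point X has camera coordinates R X + t. Camera axes: x right, y down, z forward; pixel columns grow to the right and rows downward; lengths in m; the calibration is good to about 2 mm. A picture is of the moment at which its call begins: read the wrist's pose just before it. camera_params takes no time and is no camera call; for the wrist camera it gives the pose at the moment of the call.
- hand_in(): hands the job in; it is judged then, once.
The state is a dict: "clock": time; "joint_pos": joint angles; "joint_velocities": joint speeds; "tau": joint torques, N m; "position": TCP position; "ee_rot": TCP orientation; "ft_force": force on the tool from outside, world axes, zero at the start; "torque": the same for the moment, N m; "grip_width": opening from 0.0 (shut) to 1.0 (fully open); "grasp_force": force on a finger pad.
Only numpy, scipy, OpenCV 4.12 (cv2) and the standard library are available. Lean on these libraries where they do the work, as an engineer would, in place of code of your own. Each camera call takes 0.05 s, during which the arm holds its last target. There are 200 camera calls.

TASK

Open the red steel box on the granite: pull up the yellow paddle recessed in its lid to trip the latch and go on to raise the lid at least 50 degrees (60 is good), then let go and leave it standing open. Leave the look-alike grey box shut and its paddle alone, and do not disturb the amber jar between them.

Things in the scene. Friction and masses are not known exactly. Their poses are not given: they have to be found in the camera images.
- red_hinge (a point): Middle of the lid's hinge line, at the back of the fixed RED steel box (210 mm deep, 230 wide, 127 high with lid shut), 85 mm above the table where lid and tub meet. Axes of the box: x level from its front (the robot's side) to its back, y along the hinge, z up. The lid, 42 mm thick, reaches 210 mm to -x when shut; it turns about y here, front edge going up and over to the back.
- red_grip (a point): Centre of the gripping end of the red box's yellow paddle, moving with it; 11 mm from its free end, mid-thickness. At rest 130 mm in front (-x) of red_hinge and 34 mm above it, same axes. Pinch here from above by the side faces, 46 mm apart (fingers closing along y); the paddle then pivots between the fingers as it and the lid turn. Recess floor 30 mm below; 44 mm free beside, 41 behind.
- red_paddle (a joint): Angle of the paddle to its lid, rad: 0 flush, latched; stop at 0.75; latch free above 0.35. Flat yellow plate 74 x 46 x 14 mm in a recess in the lid's top (118 x 134, 38 deep), top 1 mm below the lid's. Its pivot, parallel to y, is 55 mm in front (-x) of red_grip at the same height: the end away from the robot swings up. Light return spring, 1 to 2 N. Keep it raised while the lid starts up.
- red_lid (a joint): Angle of the red box's lid, rad: 0 shut, grows as it is raised, stop at 1.35. About 8 to 11 N at the paddle raises it once the latch is tripped; its stiff hinge holds it wherever it is left.
- grey_paddle (a joint): Angle of the paddle of the look-alike GREY box (same size and make, with a yellow paddle too), rad; 0 latched. Leave it.
- grey_lid (a joint): Angle of the lid of the grey box, rad; 0 shut. Leave it shut.
- jar: Closed amber glass jar with a black cap, 60 mm in diameter and 85 mm high, standing between the two boxes; origin at the centre of its underside. Bystander.

How it is judged:
By the outcome, as a careful person would: the job done as asked, in the order asked, and still so for the second after the job is handed in, with the robot touching nothing.
It also fails if it takes over 38 s, if anything falls off the work surface, if the arm or the gripper's body presses on something with over 40 N, if the wrist force passes 120 N, or if a joint passes its speed limit or range.

## Working session

There is one attempt and no reset: what is moved stays moved. The work goes in short steps, Python scripts to look and compute and a tool call to move; the robot and the scene stay as the last step left them, time stands still between calls to the robot, and variables do not carry over. Pictures are saved under pics/ and viewed, at most 10 in all, crops included, and the job is handed in when it is done.

Besides the shell and the picture viewer there is one more tool, called after ">>>" by a JSON object that holds its "op" and its "data". carry_out: Moves the arm, as the interface text tells. Its arguments: {"type":"object","properties":{"commands":{"type":"array"},"hand":{"type":"number"},"force":{"type":"number"}},"required":["commands"]}

```bash
mkdir -p pics; python3 - <<'E'
from workcell import *
import cv2
o=get_obs();print(o)
for n in("top","side"):
    cv2.imwrite(f"pics/{n}0.png",camera(n)[:,:,::-1]);p=camera_params(n);print(n,p)
E
```

```text
{'clock': 0.0, 'joint_pos': array([ 1.24239847,  0.33288114, -0.06469052,  1.46092674,  0.02163361,
        1.34986538, -0.0885018 ]), 'joint_velocities': array([-5.92810549e-05,  4.66303677e-04, -3.48334329e-04,  2.35078098e-03,
       -1.50454492e-03,  7.91452895e-05,  1.17530902e-03]), 'tau': array([ 5.59387263e-04, -6.25437856e+01,  4.95822716e-02, -3.91601837e+01,
        1.62872009e-02,  9.84538696e-03, -3.50381799e-05]), 'position': array([ 0.18803149, -0.59567061,  0.23051707]), 'ee_rot': array([ 9.88332159e-01,  1.52312389e-01, -1.53562499e-04, -6.74871349e-04]), 'ft_force': array([-0.30400913,  0.64802257,  0.15463319]), 'torque': array([0.02734801, 0.00060458, 0.02523586]), 'grasp_force': 0.0, 'grip_width': 0.9996495403814877}
top {'mtx': array([[384.40105392,   0.        , 256.35560608],
       [  0.        , 384.40105392, 195.68420631],
       [  0.        ,   0.        ,   1.        ]]), 'R': array([[-0.01612773, -0.99984463,  0.00711474],
       [-0.98433459,  0.01462727, -0.17570278],
       [ 0.17557141, -0.00983697, -0.98441755]]), 't': array([0.01020477, 0.56045077, 0.82978797])}
side {'mtx': array([[447.8619834 ,   0.        , 260.6953738 ],
       [  0.        , 447.8619834 , 193.62551316],
       [  0.        ,   0.        ,   1.        ]]), 'R': array([[-0.83986326, -0.54268431,  0.01111037],
       [-0.34738592,  0.52166464, -0.77922335],
       [ 0.4170764 , -0.65830065, -0.62664785]]), 't': array([0.44868849, 0.25369885, 0.84499649])}
```

View pics/top0.png

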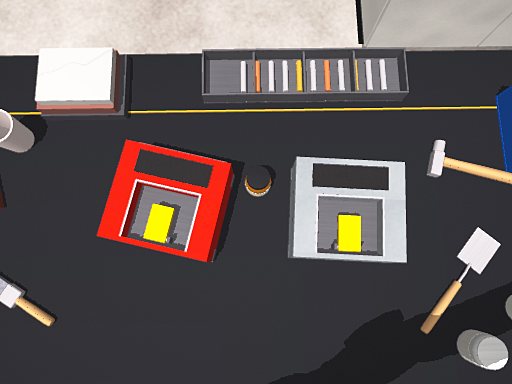

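View pics/side0.png

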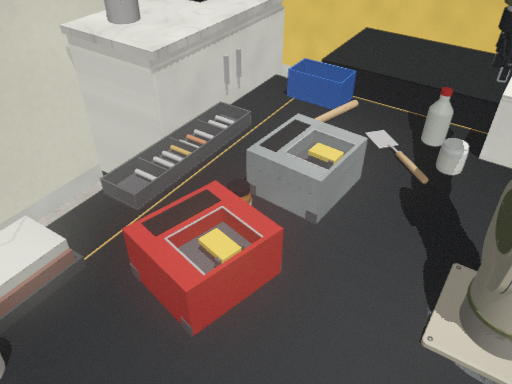

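Top view: the red box's lid spans about (126,140), (236,163), (212,262), (97,237), with its paddle at (152,203)–(165,243) and the free end up-image. The grey box is on the right and the jar is at (258,182). I'll fit the pose from the yellow paddle, using both cameras.

```bash
cat > h.py <<'E'
import numpy as np,cv2
from scipy.optimize import least_squares
from workcell import *
def proj(p,X):
    c=np.asarray(X)@p["R"].T+p["t"]; c=c@p["mtx"].T; return c[:,:2]/c[:,2:]
def ray(p,uv,z):
    d=p["R"].T@np.linalg.solve(p["mtx"],[*uv,1]); C=-p["R"].T@p["t"]; return C+d*(z-C[2])/d[2]
# x,y,yaw of hinge; local points
def world(q,L):
    c,s=np.cos(q[2]),np.sin(q[2]); L=np.asarray(L,float)
    return np.c_[q[0]+c*L[:,0]-s*L[:,1],q[1]+s*L[:,0]+c*L[:,1],.085+L[:,2]]
E
python3 - <<'E'
from h import *
t=cv2.imread("pics/top0.png");s=cv2.imread("pics/side0.png");P={n:camera_params(n) for n in("top","side")}
lid=[(0,.115,.042),(0,-.115,.042),(-.21,-.115,.042),(-.21,.115,.042)]
# yellow boxes
for n,im in(("top",t),("side",s)):
    h=cv2.cvtColor(im,cv2.COLOR_BGR2HSV)
    m=cv2.inRange(h,(25,180,150),(33,255,255)); k,l,st,c=cv2.connectedComponentsWithStats(m)
    for i in range(1,k):
        if st[i,4]>150: print(n,st[i],c[i],cv2.boxPoints(cv2.minAreaRect(np.argwhere(l==i)[:,::-1].astype(np.float32))).round(1).tolist())
obs_t=[(126,140),(236,163),(212,262),(97,237)]
obs_s=[(126,236),(213,187),(282,237),(182,284)]
for n in P: print(n,[ray(P[n],u,.127).round(3).tolist() for u in (obs_t if n=="top" else obs_s)])
gt=lambda q:proj(P["top"],world(q,lid))-obs_t
r=least_squares(lambda q:gt(q).ravel(),[.65,.2,-.2],loss="soft_l1");print(r.x,r.fun.round(1))
q=r.x
pad=[(-.119,.023,.041),(-.119,-.023,.041),(-.193,-.023,.041),(-.193,.023,.041)]
for n in P: print(n,proj(P[n],world(q,pad)).round(0).tolist(),proj(P[n],world(q,lid)).round(0).tolist())
print("grip",world(q,[(-.13,0,.034)]))
E
python3 - <<'E'
import cv2;a=cv2.imread("pics/top0.png")[125:275,85:285];cv2.imwrite("pics/c1.png",cv2.resize(a,(800,600),interpolation=cv2.INTER_CUBIC))
E
```

```text
top [143 204  31  39 775] [158.19483871 222.61290323] [[142.89999389648438, 237.10000610351562], [152.39999389648438, 202.1999969482422], [173.39999389648438, 207.89999389648438], [163.89999389648438, 242.89999389648438]]
top [339 215  22  36 782] [349.42327366 232.72378517] [[339.0, 215.0], [360.0, 215.0], [360.0, 250.0], [339.0, 250.0]]
top [[0.672, 0.278, 0.127], [0.618, 0.044, 0.127], [0.412, 0.094, 0.127], [0.466, 0.328, 0.127]]
side [[0.651, 0.29, 0.127], [0.607, 0.08, 0.127], [0.404, 0.13, 0.127], [0.487, 0.321, 0.127]]
[ 0.64389906  0.16208525 -0.23058895] [ 2.   0.6 -2.8  0.  -2.  -0.5  3.1  0.1]
top [[156.0, 204.0], [177.0, 208.0], [168.0, 243.0], [146.0, 239.0]] [[128.0, 141.0], [233.0, 163.0], [210.0, 261.0], [100.0, 237.0]]
side [[201.0, 236.0], [220.0, 225.0], [246.0, 245.0], [227.0, 257.0]] [[125.0, 227.0], [217.0, 178.0], [286.0, 226.0], [191.0, 290.0]]
grip [[0.51733991 0.19179687 0.119     ]]
```

View pics/c1.png

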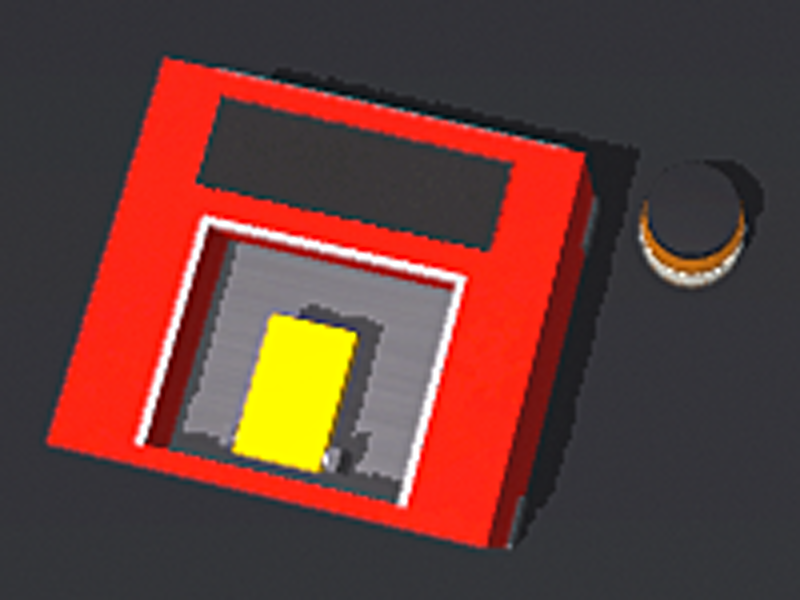

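The crop gives sharper corners: lid (126.2,139.2), (231.2,163.2), (207.5,261.7), (96.7,235.7) and paddle (152.2,203.5), (174.2,207.5), (165.5,243), (143.2,238.7).

```bash
cat >> h.py <<'E'
lid=[(0,.115,.042),(0,-.115,.042),(-.21,-.115,.042),(-.21,.115,.042)]
pad=[(-.119,.023,.041),(-.119,-.023,.041),(-.193,-.023,.041),(-.193,.023,.041)]
def togo(target,yaw):
    from scipy.spatial.transform import Rotation as R
    o=get_obs(); r=R.from_quat(o["ee_rot"]); d=r.inv().apply(np.array(target)-o["position"])/.04
    w=(r.inv()*R.from_euler("z",yaw)*R.from_euler("x",np.pi)).as_rotvec()/np.radians(6)
    print("shift units",d.round(2),"turn",w.round(2),"j",o["joint_pos"].round(2),"pos",o["position"].round(4))
E
python3 - <<'E'
from h import *
P=camera_params("top")
ob=np.array([(126.2,139.2),(231.2,163.2),(207.5,261.7),(96.7,235.7),(152.2,203.5),(174.2,207.5),(165.5,243),(143.2,238.7)])
r=least_squares(lambda q:(proj(P,world(q,lid+pad))-ob).ravel(),[.65,.2,-.2]);q=r.x;print(q,r.fun.round(1))
print("pad only",least_squares(lambda q:(proj(P,world(q,pad))-ob[4:]).ravel(),q).x)
g=world(q,[(-.13,0,.034)])[0];print(g)
togo([g[0],g[1],.27],q[2])
p=camera_params("wrist");o=get_obs();C=-p["R"].T@p["t"];print("wristcam rel",C-o["position"],p["R"].round(2).tolist())
print("grey pad",ray(P,(349.4,232.7),.126), "jar cap", ray(P,(258,182),.085))
E
```

```text
[ 0.64462827  0.16643199 -0.23988197] [-0.1  0.6 -0.2 -0.  -0.7 -0.2  0.5  0.4  0.7 -0.4  0.2  0.5 -0.5  0.
  0.  -0.7]
pad only [ 0.64526854  0.17078996 -0.21284041]
[0.51835068 0.19731843 0.119     ]
shift units [ 13.84 -16.42  -0.96] turn [-0.01  0.    5.21] j [ 1.24  0.33 -0.06  1.46  0.02  1.35 -0.09] pos [ 0.1881 -0.5957  0.2306]
wristcam rel [0.0683454  0.02100879 0.14301226] [[0.3, -0.95, 0.0], [-0.92, -0.29, 0.28], [-0.27, -0.08, -0.96]]
grey pad [ 0.46685131 -0.18757095  0.126     ] jar cap [ 0.58486211 -0.00225441  0.085     ]
```

>>> {"op": "carry_out", "data": {"commands": [[[1, 0, -0.1, 0, 0, 0], [1, 0, -0.1, 0, 0, 0], [1, 0, -0.1, 0, 0, 0], [1, 0, -0.1, 0, 0, 0], [1, 0, -0.1, 0, 0, 0], [1, 0, -0.1, 0, 0, 0], [1, 0, -0.1, 0, 0, 0], [0.4, -0.95, 0, 0, 0, 0], [0.4, -0.95, 0, 0, 0, 0], [0.4, -0.95, 0, 0, 0, 0], [0.4, -0.95, 0, 0, 0, 0], [0.4, -0.95, 0, 0, 0, 0], [0.4, -0.95, 0, 0, 0, 0], [0.4, -0.95, 0, 0, 0, 0], [0.4, -0.95, 0, 0, 0, 0], [0.4, -0.95, 0, 0, 0, 0], [0.4, -0.95, 0, 0, 0, 0], [0.4, -0.95, 0, 0, 0, 0], [0.4, -0.95, 0, 0, 0, 0], [0.4, -0.95, 0, 0, 0, 0]]], "hand": -1}}

```text
clock: 1.77
position: [0.5044, 0.0239, 0.2592]
ee_rot: [0.988, 0.152, -0.0, 0.0]
ft_force: [0.9, -0.5, 0.3]
grip_width: 0.999
grasp_force: 0.0
```

>>> {"op": "carry_out", "data": {"commands": [[[0.4, -0.95, 0, 0, 0, 0], [0.4, -0.95, 0, 0, 0, 0], [0.4, -0.95, 0, 0, 0, 0], [0.4, -0.95, 0, 0, 0, 0], [0, 0, 0, 0, 0, 1], [0, 0, 0, 0, 0, 1], [0, 0, 0, 0, 0, 1], [0, 0, 0, 0, 0, 1], [0, 0, 0, 0, 0, 1], [0, 0, 0, 0, 0, 0.2], [0, 0, 0, 0, 0, 0]]]}}

```text
clock: 2.68
position: [0.5199, 0.1862, 0.2591]
ee_rot: [0.993, -0.118, -0.0, 0.0]
ft_force: [-0.3, 0.1, -0.5]
grip_width: 1.003
grasp_force: 0.0
```

```bash
python3 - <<'E'
from h import *
togo([.5184,.1973,.27],-.24)
p=camera_params("wrist");im=camera("wrist")[:,:,::-1].copy()
q=[.6446,.1664,-.24]
uv=proj(p,world(q,pad));print("pred",uv.round(1).tolist())
h=cv2.cvtColor(im,cv2.COLOR_BGR2HSV);m=cv2.inRange(h,(25,170,100),(33,255,255));k,l,st,c=cv2.connectedComponentsWithStats(m)
for i in range(1,k):
    if st[i,4]>300: print(st[i],cv2.boxPoints(cv2.minAreaRect(np.argwhere(l==i)[:,::-1].astype(np.float32))).round(1).tolist())
for a in proj(p,world(q,pad+lid)): cv2.circle(im,(int(a[0]),int(a[1])),2,(255,0,0),-1)
cv2.imwrite("pics/w1.png",im)
E
```

```text
shift units [-0.1  -0.26 -0.27] turn [0.   0.   0.03] j [ 0.11  0.21 -0.62  1.59  0.12  1.38 -2.33] pos [0.5199 0.1862 0.2591]
pred [[219.8, 172.1], [274.2, 172.2], [273.2, 251.7], [222.5, 251.6]]
[ 219  169   54   80 4158] [[219.0, 248.0], [219.0, 169.0], [272.0, 169.0], [272.0, 248.0]]
```

View pics/w1.png

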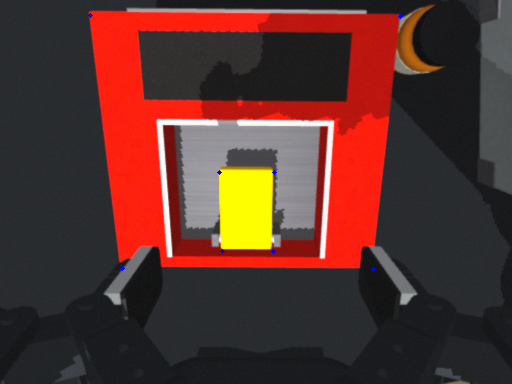

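The wrist view shows the yellow paddle at (219–272, 169–248), within about 3 px of the prediction. The free end is at the top, and the fingers have clear room on both sides. I'll descend and pinch.

>>> {"op": "carry_out", "data": {"commands": [[[-0.05, -0.27, 0, 0, 0, 0.03], [0, 0, 0.8, 0, 0, 0], [0, 0, 0.8, 0, 0, 0], [0, 0, 0.7, 0, 0, 0], [0, 0, 0.5, 0, 0, 0], [0, 0, 0.4, 0, 0, 0], [0, 0, 0.3, 0, 0, 0], [0, 0, 0.3, 0, 0, 0], [0, 0, 0.25, 0, 0, 0], [0, 0, 0, 0, 0, 0], [0, 0, 0, 0, 0, 0], [0, 0, 0, 0, 0, 0]]]}}

```text
clock: 3.73
position: [0.5212, 0.1974, 0.0981]
ee_rot: [0.993, -0.121, 0.001, -0.0]
ft_force: [-0.1, 0.1, -0.3]
grip_width: 0.995
grasp_force: 0.0
```

>>> {"op": "carry_out", "data": {"commands": [[[0, 0, 0, 0, 0, 0], [0, 0, 0, 0, 0, 0], [0, 0, 0, 0, 0, 0], [0, 0, 0, 0, 0, 0], [0, 0, 0, 0, 0, 0], [0, 0, 0, 0, 0, 0], [0, 0, 0, 0, 0, 0], [0, 0, 0, 0, 0, 0], [0, 0, 0, 0, 0, 0], [0, 0, 0, 0, 0, 0], [0, 0, 0, 0, 0, 0], [0, 0, 0, 0, 0, 0]]], "hand": 1, "force": 60}}

```text
clock: 4.73
position: [0.5215, 0.1982, 0.0982]
ee_rot: [0.993, -0.12, 0.001, -0.001]
ft_force: [1.1, 4.6, 6.1]
grip_width: 0.53
grasp_force: 63.3
```

```bash
cat > plan.py <<'E'
from h import *
from scipy.spatial.transform import Rotation as R
# grip path in box xz relative to hinge; tool tilt a (about box y)
def grip(th,ph):
    l=np.array([-.185+.055*np.cos(ph),.034+.055*np.sin(ph)]);c,s=np.cos(th),np.sin(th)
    return np.array([l[0]*c+l[1]*s,-l[0]*s+l[1]*c])
G=.023 # grasp point behind TCP
ph=list(np.linspace(0,.72,7)[1:])+[.75]*20; th=[0]*6+list(np.radians(np.linspace(0,64,21)[1:]))
prev=(grip(0,0),0.)
for p,t in zip(ph,th):
    a=t*.35; g=grip(t,p)
    tcp=lambda g,a:g-G*np.array([np.sin(a),np.cos(a)])
    d=tcp(g,a)-tcp(*prev); a0=prev[1]
    x=d[0]*np.cos(a0)-d[1]*np.sin(a0); z=-(d[0]*np.sin(a0)+d[1]*np.cos(a0))
    print(round(np.degrees(t)),round(p,2),"row x %.2f z %.2f ay %.2f"%(x/.04,z/.04,-np.degrees(a-a0)/6),"dTCP",(tcp(g,a)-tcp(grip(0,0),0)).round(3)); prev=(g,a)
E
python3 plan.py
```

```text
0 0.12 row x -0.01 z -0.16 ay -0.00 dTCP [-0.     0.007]
0 0.24 row x -0.03 z -0.16 ay -0.00 dTCP [-0.002  0.013]
0 0.36 row x -0.05 z -0.16 ay -0.00 dTCP [-0.004  0.019]
0 0.48 row x -0.07 z -0.15 ay -0.00 dTCP [-0.006  0.025]
0 0.6 row x -0.08 z -0.14 ay -0.00 dTCP [-0.01   0.031]
0 0.72 row x -0.10 z -0.13 ay -0.00 dTCP [-0.014  0.036]
3 0.75 row x 0.07 z -0.23 ay -0.19 dTCP [-0.011  0.045]
6 0.75 row x 0.10 z -0.20 ay -0.19 dTCP [-0.007  0.053]
10 0.75 row x 0.11 z -0.19 ay -0.19 dTCP [-0.002  0.061]
13 0.75 row x 0.12 z -0.19 ay -0.19 dTCP [0.003 0.068]
16 0.75 row x 0.12 z -0.18 ay -0.19 dTCP [0.008 0.075]
19 0.75 row x 0.13 z -0.18 ay -0.19 dTCP [0.014 0.081]
22 0.75 row x 0.13 z -0.17 ay -0.19 dTCP [0.02  0.087]
26 0.75 row x 0.14 z -0.17 ay -0.19 dTCP [0.027 0.093]
29 0.75 row x 0.15 z -0.16 ay -0.19 dTCP [0.034 0.099]
32 0.75 row x 0.15 z -0.15 ay -0.19 dTCP [0.041 0.104]
35 0.75 row x 0.16 z -0.15 ay -0.19 dTCP [0.048 0.108]
38 0.75 row x 0.16 z -0.14 ay -0.19 dTCP [0.056 0.113]
42 0.75 row x 0.17 z -0.14 ay -0.19 dTCP [0.063 0.116]
45 0.75 row x 0.17 z -0.13 ay -0.19 dTCP [0.071 0.12 ]
48 0.75 row x 0.18 z -0.12 ay -0.19 dTCP [0.08  0.122]
51 0.75 row x 0.18 z -0.12 ay -0.19 dTCP [0.088 0.125]
54 0.75 row x 0.19 z -0.11 ay -0.19 dTCP [0.096 0.127]
58 0.75 row x 0.19 z -0.10 ay -0.19 dTCP [0.105 0.128]
61 0.75 row x 0.19 z -0.09 ay -0.19 dTCP [0.113 0.129]
64 0.75 row x 0.20 z -0.09 ay -0.19 dTCP [0.122 0.129]
```

>>> {"op": "carry_out", "data": {"commands": [[[-0.01, 0, -0.16, 0, 0, 0], [-0.03, 0, -0.16, 0, 0, 0], [-0.05, 0, -0.16, 0, 0, 0], [-0.07, 0, -0.15, 0, 0, 0], [-0.08, 0, -0.14, 0, 0, 0], [-0.05, 0, -0.07, 0, 0, 0], [0, 0, 0, 0, 0, 0], [0, 0, 0, 0, 0, 0]]]}}

```text
clock: 5.4
position: [0.5116, 0.2008, 0.1318]
ee_rot: [0.993, -0.121, 0.002, -0.002]
ft_force: [11.0, 7.1, -2.3]
grip_width: 0.526
grasp_force: 63.2
```

>>> {"op": "carry_out", "data": {"commands": [[[0.08, 0, -0.2, 0, -0.19, 0], [0.09, 0, -0.2, 0, -0.19, 0], [0.11, 0, -0.19, 0, -0.19, 0], [0.12, 0, -0.19, 0, -0.19, 0], [0, 0, 0, 0, 0, 0], [0, 0, 0, 0, 0, 0]]]}}

```text
clock: 5.9
position: [0.5234, 0.198, 0.1613]
ee_rot: [0.992, -0.12, -0.042, -0.005]
ft_force: [-7.3, 7.5, 5.5]
grip_width: 0.527
grasp_force: 64.4
```

```bash
python3 - <<'E'
from workcell import *
import cv2
cv2.imwrite("pics/s2.png",cv2.resize(camera("side")[120:340,80:340,::-1],(780,600)))
E
```

```text
(no output)
```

View pics/s2.png

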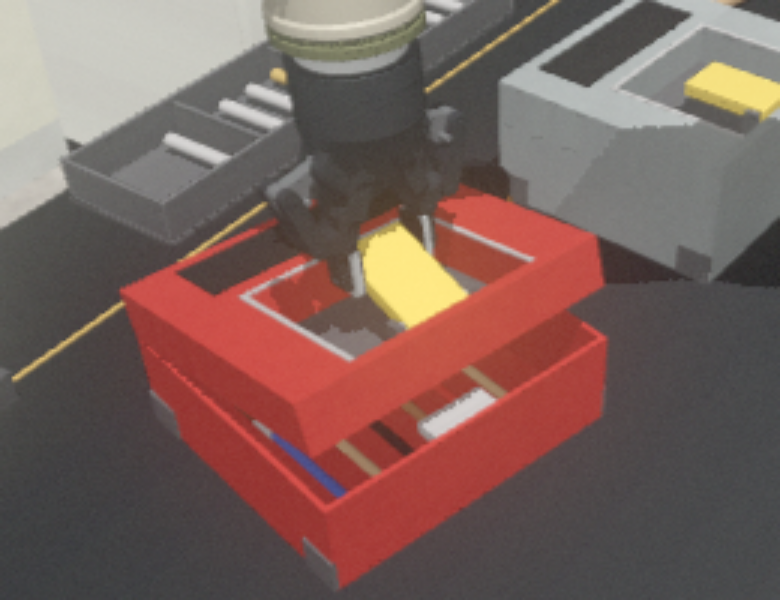

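The side view shows the latch tripped, the paddle raised and held between the pads, and the lid open about 12°. I'll continue along the arc.

>>> {"op": "carry_out", "data": {"commands": [[[0.12, 0, -0.18, 0, -0.19, 0], [0.13, 0, -0.18, 0, -0.19, 0], [0.13, 0, -0.17, 0, -0.19, 0], [0.14, 0, -0.17, 0, -0.19, 0], [0.15, 0, -0.16, 0, -0.19, 0], [0.15, 0, -0.15, 0, -0.19, 0], [0.16, 0, -0.15, 0, -0.19, 0], [0.16, 0, -0.14, 0, -0.19, 0], [0, 0, 0, 0, 0, 0]]]}}

```text
clock: 6.7
position: [0.5749, 0.1853, 0.2064]
ee_rot: [0.985, -0.119, -0.122, -0.015]
ft_force: [-8.8, 3.8, 10.5]
grip_width: 0.522
grasp_force: 66.4
```

>>> {"op": "carry_out", "data": {"commands": [[[0.17, 0, -0.14, 0, -0.19, 0], [0.17, 0, -0.13, 0, -0.19, 0], [0.18, 0, -0.12, 0, -0.19, 0], [0.18, 0, -0.12, 0, -0.19, 0], [0.19, 0, -0.11, 0, -0.19, 0], [0.19, 0, -0.1, 0, -0.19, 0], [0.19, 0, -0.09, 0, -0.19, 0], [0, 0, 0, 0, 0, 0], [0, 0, 0, 0, 0, 0]]]}}

```text
clock: 7.45
position: [0.6325, 0.1707, 0.2223]
ee_rot: [0.975, -0.118, -0.188, -0.023]
ft_force: [1.3, 4.5, 7.9]
grip_width: 0.524
grasp_force: 63.8
```

```bash
python3 - <<'E'
from workcell import *
import cv2
cv2.imwrite("pics/s3.png",cv2.resize(camera("side")[80:340,60:370,::-1],(715,600)));print(get_obs()["joint_pos"].round(2))
E
```

```text
[ 0.04  0.74 -0.54  1.    0.12  1.79 -2.24]
```

View pics/s3.png

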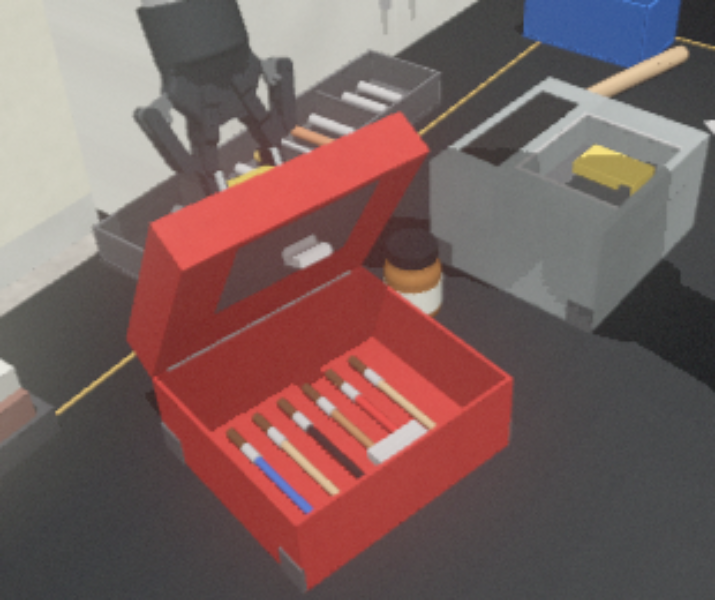

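```bash
python3 - <<'E'
from h import *
P=camera_params("side")
for T in(50,55,60,65):
    c,s=np.cos(np.radians(T)),np.sin(np.radians(T))
    L=[(x*c+z*s,y,-x*s+z*c) for x,y,z in((-.21,-.115,0),(-.21,.115,0),(-.21,-.115,.042))]
    uv=proj(P,world([.6446,.1664,-.24],L)); print(T,[((u-60)*715/310,(v-80)*600/260) for u,v in uv.round(0)])
E
```

```text
50 [(np.float64(458.98387096774195), np.float64(186.92307692307693)), (np.float64(214.5), np.float64(313.84615384615387)), (np.float64(431.30645161290323), np.float64(143.07692307692307))]
55 [(np.float64(445.14516129032256), np.float64(168.46153846153845)), (np.float64(200.66129032258064), np.float64(293.0769230769231)), (np.float64(417.46774193548384), np.float64(124.61538461538461))]
60 [(np.float64(433.61290322580646), np.float64(150.0)), (np.float64(186.82258064516128), np.float64(270.0)), (np.float64(403.6290322580645), np.float64(110.76923076923077))]
65 [(np.float64(419.7741935483871), np.float64(131.53846153846155)), (np.float64(172.98387096774192), np.float64(251.53846153846155)), (np.float64(389.7903225806452), np.float64(96.92307692307692))]
```

The measured lid corners (428,150) and (183,270) match the 60° model. I'll release and back off along the lid's normal.

>>> {"op": "carry_out", "data": {"commands": [[[0, 0, 0, 0, 0, 0], [0, 0, 0, 0, 0, 0], [0, 0, 0, 0, 0, 0], [0, 0, 0, 0, 0, 0], [0, 0, 0, 0, 0, 0], [0, 0, 0, 0, 0, 0], [0, 0, 0, 0, 0, 0], [0, 0, 0, 0, 0, 0], [0, 0, 0, 0, 0, 0], [0, 0, 0, 0, 0, 0]]], "hand": -1}}

```text
clock: 8.33
position: [0.633, 0.1694, 0.222]
ee_rot: [0.975, -0.119, -0.186, -0.023]
ft_force: [0.2, -0.1, 0.2]
grip_width: 1.0
grasp_force: 0.0
```

>>> {"op": "carry_out", "data": {"commands": [[[0.15, 0, -0.2, 0, 0, 0], [0.2, 0, -0.3, 0, 0, 0], [0.25, 0, -0.35, 0, 0, 0], [0.25, 0, -0.35, 0, 0, 0], [0.25, 0, -0.4, 0, 0, 0], [0.25, 0, -0.4, 0, 0, 0], [0.25, 0, -0.4, 0, 0, 0], [0.2, 0, -0.4, 0, 0, 0], [0, 0, 0, 0, 0, 0]]]}}

```text
clock: 9.08
position: [0.7154, 0.1432, 0.2755]
ee_rot: [0.974, -0.122, -0.188, -0.02]
ft_force: [-0.1, -1.1, -0.5]
grip_width: 1.003
grasp_force: 0.0
```

```bash
python3 - <<'E'
from workcell import *
import cv2
cv2.imwrite("pics/s4.png",camera("side")[:,:,::-1]);o=get_obs();print(o["joint_pos"].round(2),o["position"],o["ft_force"])
E
```

```text
[-0.16  0.93 -0.1   0.49 -0.1   2.06 -2.09] [0.71486792 0.14422897 0.27545404] [-0.19941068  0.50296102  0.41273515]
```

View pics/s4.png

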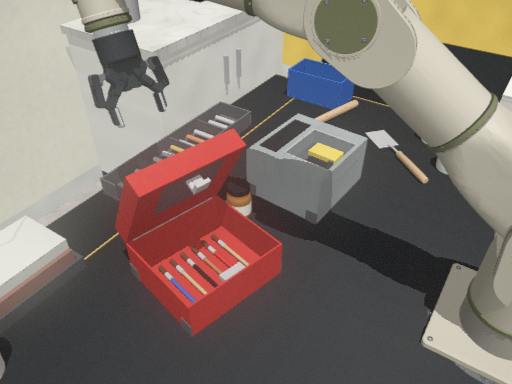

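The lid stands open with the gripper clear. Joint 6 is near its limit, so I'll ease the tilt slightly and then hand in.

>>> {"op": "carry_out", "data": {"commands": [[[0, 0, 0, 0, 0.5, 0], [0, 0, 0, 0, 0.5, 0], [0, 0, 0, 0, 0.5, 0], [0, 0, 0, 0, 0, 0], [0, 0, 0, 0, 0, 0]]]}}

```text
clock: 9.55
position: [0.7133, 0.1472, 0.2771]
ee_rot: [0.986, -0.12, -0.112, -0.014]
ft_force: [0.6, 0.2, -1.4]
grip_width: 1.004
grasp_force: 0.0
```

```bash
python3 - <<'E'
from workcell import *
o=get_obs();print(o["joint_pos"].round(3),o["position"],o["ft_force"])
print(hand_in())
E
```

```text
[-0.177  0.759 -0.099  0.754 -0.041  1.83  -2.076] [0.7132507  0.14723683 0.27708858] [ 0.58429993  0.17382607 -1.35585872]
the job is handed in; nothing more can be done
None
```

The red box's lid was raised to about 60° by its paddle, released and left standing open, with the grey box and the jar not touched; I handed the job in at about 9.6 s with the gripper clear (joint 6 briefly read 2.06, its upper limit, during the retreat).

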